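# Scan a contactor and hold it against the sprung mounting plate

## Task

Pick up the contactor and, keeping it upright, show it to the code reader: hold it still for about a second over the red cross with its yellow side sticker at window height facing the window, then the same with its white front label. Then carry it to the sprung fixture and hold it in the air with its metal back flat against the white plate, centred between the orange marks, its top level with the plate's top edge, and press steadily so that the pointer stands in the green zone and never gets to the red; stay like that for a colleague who will drive the screws. The program finishes while still holding and pressing, nothing is put down, and the other things on the bench are left alone.

Things in the scene. Friction and masses are not known exactly. Their poses are not given: they have to be found in the camera images.
- contactor: the contactor, loose: grey block 80 (x) by 45 (y) by 70 (z) mm, 0.25 to 0.47 kg, upright on the bench. Origin at the centre of its underside, z up. +x face: bare aluminium mounting back; -x face: front with brass screws and white label; -y side: yellow sticker. The top shows a white strip at the front and a yellow strip along the -y edge. Grip it across its 45 mm width
- side_label (a point): centre of the yellow sticker on the contactor's -y side, at (0, -22.5, 16) mm in the contactor's frame
- front_label (a point): centre of the white label on the contactor's front (-x) face, at (-40, 0, 30) mm in the contactor's frame
- reader: the code reader, fixed: a black head 60 deep by 70 wide by 60 mm, its top 125 mm above the bench, on a steel foot. Origin on the bench below its window; its own -x axis points straight out of the window, away from the reader. A red cross lies on the bench 100 mm in front of the window
- read_spot (a point): the reading spot: the point in the air 100 mm straight in front of the middle of the window (along the reader's -x), 95 mm above the bench, right over the red cross; axes as the reader's. A label is read within 30 mm of this point with its face squarely (within 15 degrees) towards the window
- fixture: the sprung fixture, fixed; carries the white plate. Origin on the bench below the middle of the plate's free face when unpressed; +x is the way the plate gives. At its +y side, 88 to 114 mm from the middle, a scale post 104 mm high with white, green, yellow, red zones on top; its front 12 mm stands before the plate's face, all else of the fixture is on the +x side
- plate_top (a point): middle of the top edge of the white plate's free face (it looks to the fixture's -x), 115 mm above the bench, moves with the plate; axes as the fixture's. The plate is 150 mm wide (y), 6 thick, from 15 to 115 mm above the bench; orange marks on its top edge 24 mm either side of the middle
- plate (a joint): how far the plate is pushed back along the fixture's +x, in m: 0 unpressed, 0.030 end stop. A spring of 800 N/m pushes it back: 0.013 takes about 10 N. The black pointer on the plate shows it over the scale: white under 0.008, green 0.008 to 0.018 (6 to 14 N), yellow to 0.024, red above 0.024
- spool: bystander: green solder reel, 54 mm across, 40 mm high; origin under its centre
- spray: bystander: clear bottle with blue cap, 60 mm across, 170 mm high; origin under its centre
- screw_tray: bystander: open orange tray 90 by 120 by 28 mm; origin under its centre
- screwdriver: bystander: screwdriver lying on the bench, handle to its own -x
There are look-alikes about, which are no part of the job. Leave any pink or purple look-alike of the reader alone. There is more than one size of the contactor; the job needs the smaller.

How it is judged:
On the way, in this order (a step that is already met when the one before it is completed fails the run):
1. the yellow side sticker is held still at the reading spot, facing the window (distance between side_label and read_spot below 0.03 m and angle between the y axis of contactor and the x axis of read_spot, either way round below 0.26 rad and y of reader in the frame of contactor below -0.03 m and angle between contactor's own z axis and vertical below 0.2 rad and linear speed of contactor below 0.03 m/s and contact force between the fingers and contactor above 1 N), for 0.5 s.
2. the white front label is held still at the reading spot, facing the window (distance between front_label and read_spot below 0.03 m and angle between the x axis of contactor and the x axis of read_spot, either way round below 0.26 rad and x of reader in the frame of contactor below -0.03 m and angle between contactor's own z axis and vertical below 0.2 rad and linear speed of contactor below 0.03 m/s and contact force between the fingers and contactor above 1 N), for 0.5 s.
3. the contactor is pressed in place against the plate, pointer in the green (value of joint plate between 0.008 and 0.018 m and contact force between contactor and fixture between 5 and 17 N and y of contactor in the frame of plate_top between -0.01 and 0.01 m and z of contactor in the frame of plate_top between -0.08 and -0.06 m and angle between the x axis of contactor and the x axis of plate_top, either way round below 0.09 rad and x of front_label in the frame of plate_top below -0.07 m and angle between contactor's own z axis and vertical below 0.09 rad and height (world z) of contactor above 0.03 m and contact force between the fingers and contactor above 2 N and linear speed of contactor below 0.01 m/s), for 1 s.
At the end, for the whole second after the job is handed in: Contactor held by the fingers in the air (underside over 30 mm up), upright and square to the plate within 5 degrees, back on the plate, centred and its top level within 10 mm, at rest, pressing with 5 to 17 N, plate pushed back 8 to 18 mm (pointer in the green) (all of step 3); the arm keeps its last pose, push and grip.
It fails at once if the pointer gets into the red (plate pushed back over 24 mm) (value of joint plate above 0.024 m).
It fails at once if the spool is moved by more than 30 mm (distance of spool from where it was at the start of the episode above 0.03 m).
It fails at once if the spray is moved by more than 30 mm (distance of spray from where it was at the start of the episode above 0.03 m).
It fails at once if the screw tray is moved by more than 30 mm (distance of screw_tray from where it was at the start of the episode above 0.03 m).
It fails at once if the screwdriver is moved by more than 30 mm (distance of screwdriver from where it was at the start of the episode above 0.03 m).
It also fails if it takes over 58 s, if anything falls off the work surface, if the arm or the gripper's body presses on something with over 40 N, if the wrist force passes 120 N, or if a joint passes its speed limit or range.

## Robot

A 6-joint arm with a two-finger parallel gripper is mounted at the origin on the work surface. World frame = base frame: x ahead of the robot, y to its left, z up, the work surface at z = 0. Lengths are in m, angles in rad, forces in N, time in s.
With the tool pointing down it reaches from about 0.25 to 0.725 m from the base axis. Payload 4 kg.
Tool frame: the origin (TCP) lies on the centre line of the jaws, within the pads' length; the fingertips stand 14 mm ahead of it and the grasp point (between the pads) lies 5 mm behind it; z points along the fingers, x is the direction in which the jaws open and shut, and the axes are right-handed (so a half turn about z gives the same grasp; the last joint's range is limited). The gripper opens to 85 mm and grips with 20 to 120 N. Pads are 22 mm wide; open, the fingers measure 114 mm over their backs; the gripper's body (76 mm by 85 mm) begins 54 mm behind the grasp point. The pads swing forward as they close: fully open they stand 13 mm farther back than shut.
Start: joints at [-1.281, 0.241, 0.005, 1.335, 0, 1.571], TCP at [0.143, -0.479, 0.212] pointing down, gripper open.
Joint ranges: [-2.72, 2.72], [-1.05, 1.87], [-1.09, 1.28], [-1.99, 2.15], [-1.42, 1.44], [-3.14, 3.14]. Speed limits (rad/s): [2.79, 2.79, 3.14, 3.14, 3.14, 3.14].

## Interface

Orientations are given as a unit quaternion [x, y, z, w].
In Python, from workcell import bot gives the robot as it stands.
- The arm moves only by the tool play_rows, never from a script. Its argument "motion" is a list of rows, each an object with "fingers": the closure, from -1 (fully open) to 1 (shut), so that 0 is half open; "translation": the shift along the tool's x, y, z in cm, a list of three; "roll": the turn about the tool's z in degrees. A call has 1 to 20 rows; each row is the pose to reach, as a shift and turn from the pose commanded when the call began, along the tool's axes at that moment; what a row does not reach only later rows make up. A row lasts 1/12 s, in which the tool goes at most 41.7 mm and 7.16 degrees, less where a joint would pass 70% of its speed; a pose out of reach is approached as far as the arm can. A call with a gripper value outside its range is refused whole. The fingers move at their own pace and stop on an object; the grip force is fixed at half the most. Time passes only in rows, so rows that repeat a pose let the fingers close. It gives the time, the measured TCP pose, the force and the opening at its end, in the units of the state.
- bot.get_obs(): the state, without advancing time (a new reading comes with each control period).
- bot.camera(name): name is "side" or "top" or "wrist"; returns a dict with "pixels" (384x512x3 uint8, red, green, blue), "intrinsics" (3x3 intrinsics, pixels), "k1" (the pictures are not rectified: a ray, as slopes to the right and down, at radius r is drawn at 1 + k1 r^2 times it, then the intrinsics apply), "world_to_cam" (4x4, takes a point from world to camera coordinates). Camera axes: x right, y down, z forward; pixel columns grow to the right and rows downward; lengths in m; the calibration is good to about 2 mm. A picture is of the moment at which its call begins. There is no depth.
- bot.job_done(): hands the job in, once; it reports no verdict.
The state is a dict: "clock": time; "joint_pos": joint angles; "joint_vel": joint speeds; "tau": joint torques, N m; "eef_pos": TCP position; "tool_rot": TCP orientation; "ft_force": force on the tool from outside, world axes, zero at the start; "ft_torque": the same for the moment, N m; "grip_width": finger opening in m.
Only numpy, scipy, OpenCV 4.12 (cv2) and the standard library are available. Lean on these libraries where they do the work, as an engineer would, in place of code of your own. Each camera call takes 0.05 s, during which the arm holds its last target. There are 200 camera calls.

## Working session

There is one attempt and no reset: what is moved stays moved. The work goes in short steps, Python scripts to look and compute and a tool call to move; the robot and the scene stay as the last step left them, time stands still between calls to the robot, and variables do not carry over. Pictures are saved under pics/ and viewed, about 8 in all and at most 12, crops included, and the job is handed in when it is done.

Besides the shell and the picture viewer there is one more tool, called after ">>>" by a JSON object that holds its "op" and its "data". play_rows: Moves the arm, as the interface text tells. Its arguments: {"type":"object","properties":{"motion":{"type":"array","items":{"type":"object","properties":{"fingers":{"type":"number"},"translation":{"type":"array","items":{"type":"number"}},"roll":{"type":"number"}}}}},"required":["motion"]}

```bash
mkdir -p pics; cat > h.py <<'E'
import numpy as np, cv2
from workcell import bot
def snap(name,fn):
    c=bot.camera(name); np.savez(f'pics/{fn}.npz',**{k:np.array(c[k]) for k in c})
    cv2.imwrite(f'pics/{fn}.png',c['pixels'][:,:,::-1]); return c
def load(fn): return dict(np.load(f'pics/{fn}.npz'))
def ray(c,u,v):
    K=c['intrinsics'];d=np.array([(u-K[0,2])/K[0,0],(v-K[1,2])/K[1,1]]);x=d.copy()
    for _ in range(20): x=d/(1+float(c['k1'])*(x@x))
    T=c['world_to_cam'];R=T[:3,:3];return -R.T@T[:3,3],R.T@np.array([x[0],x[1],1])
def atz(c,u,v,z):
    o,d=ray(c,u,v);return o+d*(z-o[2])/d[2]
def proj(c,p):
    T=c['world_to_cam'];q=T[:3,:3]@np.array(p)+T[:3,3];x=q[:2]/q[2];x=x*(1+float(c['k1'])*(x@x));K=c['intrinsics']
    return np.array([K[0,0]*x[0]+K[0,2],K[1,1]*x[1]+K[1,2]])
E
python3 - <<'E'
from h import *
a=snap('top','top0');b=snap('side','side0')
cv2.imwrite('pics/both.png',np.hstack([cv2.resize(x['pixels'][:,:,::-1],(800,600)) for x in (a,)]))
o=bot.get_obs();print({k:np.round(v,3) for k,v in o.items()})
E
```

```text
{'clock': np.float64(0.1), 'joint_pos': array([-1.281,  0.241,  0.004,  1.335, -0.   ,  1.571]), 'joint_vel': array([ 0.001, -0.001,  0.003, -0.   ,  0.002,  0.002]), 'tau': array([-0.0000e+00, -3.7314e+01,  2.5301e+01,  1.1000e-02,  0.0000e+00,
       -0.0000e+00]), 'eef_pos': array([ 0.143, -0.479,  0.211]), 'tool_rot': array([ 0.802, -0.598, -0.001, -0.001]), 'ft_force': array([ 0.057,  0.557, -0.285]), 'ft_torque': array([-0.029, -0.012,  0.034]), 'grip_width': np.float64(0.086)}
```

View pics/both.png

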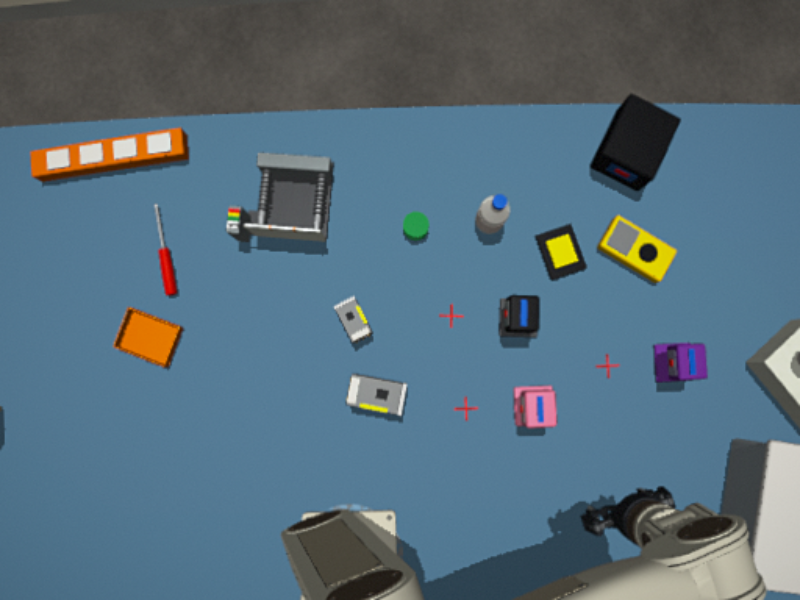

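View pics/side0.png

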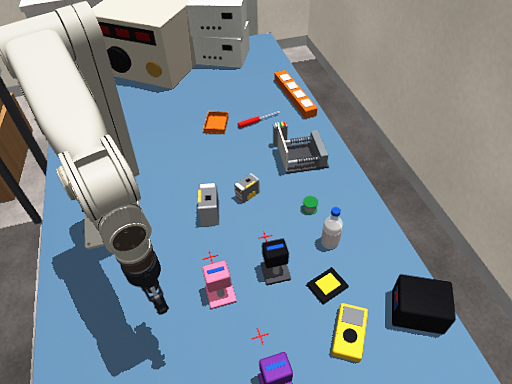

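Top view (800 px): candidates for the contactor are the small block (352,320) and the larger one (377,396), so I choose the small one. Readers: black (520,315, cross 451,316), pink (535,408) and purple (680,362), so I choose black. The fixture is at (292,200). Next is one close crop.

```bash
python3 - <<'E'
from h import *
c=load('top0');im=c['pixels'][:,:,::-1]
def crop(u,v,w,h,W,H): return cv2.resize(im[v:v+h,u:u+w],(W,H),interpolation=cv2.INTER_CUBIC)
A=crop(205,180,50,50,400,400);B=crop(280,180,75,50,400,267);C=crop(140,90,80,70,400,350)
out=np.zeros((600,800,3),np.uint8);out[:400,:400]=crop(205,180,50,50,400,400)
out[:267,400:]=B;out[267:600,400:]=cv2.resize(im[92:157,142:220],(400,333),interpolation=cv2.INTER_CUBIC)
cv2.imwrite('pics/crop0.png',out)
for n,u,v,z in [('cont',352,320,.07),('cross',451,316,0),('spool',416,225,.04),('spray',498,203,.17)]:
    print(n,atz(c,u/1.5625,v/1.5625,z).round(3))
E
```

```text
cont [ 0.483 -0.022  0.07 ]
cross [ 0.49  -0.224  0.   ]
spool [ 0.677 -0.156  0.04 ]
spray [ 0.687 -0.308  0.17 ]
```

View pics/crop0.png

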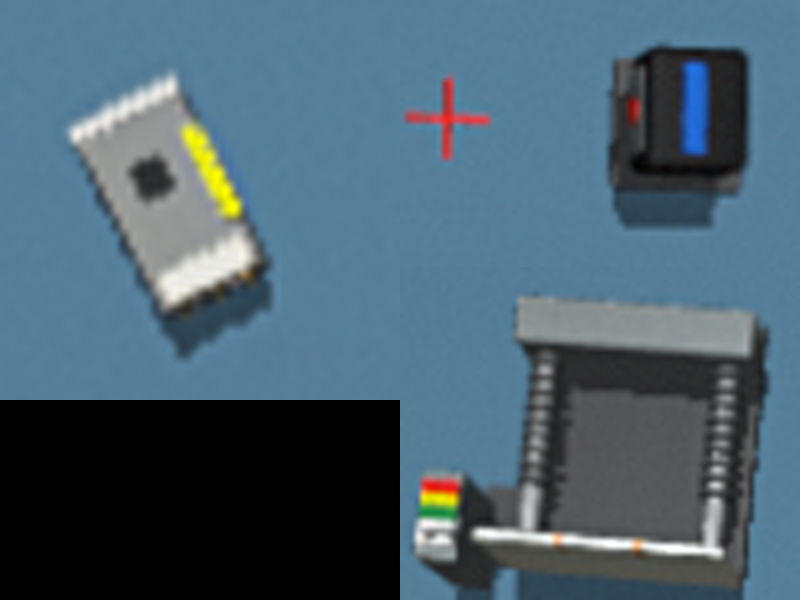

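```bash
python3 - <<'E'
from h import *
c=load('top0')
def P(pts,sc,o,z): return np.array([atz(c,o[0]+u/sc-.5+.5/sc,o[1]+v/sc-.5+.5/sc,z) for u,v in pts])
q=P([(72,132),(175,75),(262,262),(165,310)],8,(205,180),.07)
print('cont',q.round(4),q.mean(0),[np.linalg.norm(q[i]-q[(i+1)%4]).round(4) for i in range(4)])
d=q[0]+q[1]-q[2]-q[3];print('xaxis deg',np.degrees(np.arctan2(d[1],d[0])))
d=q[1]-q[0]+q[2]-q[3];print('-y axis deg',np.degrees(np.arctan2(d[1],d[0])))
sc=400/75
cr=P([(47,119),(5,117),(90,121),(47,78),(47,158)],sc,(280,180),0);print('cross',cr.round(4))
d=cr[2]-cr[1];print('reader x deg',np.degrees(np.arctan2(d[1],d[0])));d=cr[3]-cr[4];print(np.degrees(np.arctan2(d[1],d[0])))
rd=P([(245,48),(347,50),(345,172),(245,168)],sc,(280,180),.125);print('reader top',rd.round(4))
print('blue',P([(295,62),(295,155)],sc,(280,180),.125).round(4))
sc=400/78
m=P([(158,273+2),(237,279+2)],sc,(142,92),.115);print('marks',m.round(4),m.mean(0))
e=P([(72,275),(322,291)],sc,(142,92),.115);print('ends front',e.round(4),np.linalg.norm(e[1]-e[0]),e.mean(0))
d=e[0]-e[1];print('fix y deg',np.degrees(np.arctan2(d[1],d[0])))
from scipy.spatial.transform import Rotation as R
print(R.from_quat(bot.get_obs()['tool_rot']).as_matrix().round(3))
E
```

```text
cont [[ 0.5114  0.0138  0.07  ]
 [ 0.5324 -0.0268  0.07  ]
 [ 0.4585 -0.0588  0.07  ]
 [ 0.4411 -0.0207  0.07  ]] [ 0.48586397 -0.02311622  0.07      ] [np.float64(0.0458), np.float64(0.0805), np.float64(0.0419), np.float64(0.0783)]
xaxis deg 24.730728048084153
-y axis deg -63.947842654520365
cross [[ 0.4913 -0.2232  0.    ]
 [ 0.4933 -0.1976  0.    ]
 [ 0.4892 -0.2496  0.    ]
 [ 0.5165 -0.2242  0.    ]
 [ 0.4674 -0.2224  0.    ]]
reader x deg -94.48216876054346
-2.107235219970631
reader top [[ 0.5183 -0.3271  0.125 ]
 [ 0.5154 -0.3847  0.125 ]
 [ 0.4468 -0.3803  0.125 ]
 [ 0.4509 -0.3241  0.125 ]]
blue [[ 0.5095 -0.3549  0.125 ]
 [ 0.4573 -0.3525  0.125 ]]
marks [[0.667  0.1322 0.115 ]
 [0.6617 0.0849 0.115 ]] [0.66433394 0.10853807 0.115     ]
ends front [[0.6689 0.184  0.115 ]
 [0.6539 0.0343 0.115 ]] 0.15046713997729314 [0.66139006 0.10913254 0.115     ]
fix y deg 84.249781500852
[[ 0.286 -0.958 -0.001]
 [-0.958 -0.286  0.002]
 [-0.002  0.    -1.   ]]
```

>>> {"op": "play_rows", "data": {"motion": [{"fingers":-1,"translation":[-1.7,-2.3,0.2],"roll":-7},{"fingers":-1,"translation":[-3.4,-4.6,0.4],"roll":-14},{"fingers":-1,"translation":[-5.1,-6.9,0.6],"roll":-21},{"fingers":-1,"translation":[-6.8,-9.2,0.8],"roll":-28},{"fingers":-1,"translation":[-8.5,-11.5,1],"roll":-35},{"fingers":-1,"translation":[-10.2,-13.8,1.2],"roll":-42},{"fingers":-1,"translation":[-11.9,-16.1,1.4],"roll":-49},{"fingers":-1,"translation":[-13.6,-18.4,1.6],"roll":-56},{"fingers":-1,"translation":[-15.3,-20.7,1.8],"roll":-63},{"fingers":-1,"translation":[-17,-23,2],"roll":-70},{"fingers":-1,"translation":[-18.7,-25.3,2.2],"roll":-77},{"fingers":-1,"translation":[-20.4,-27.6,2.4],"roll":-84},{"fingers":-1,"translation":[-22.1,-29.9,2.6],"roll":-91},{"fingers":-1,"translation":[-23.8,-32.2,2.8],"roll":-98},{"fingers":-1,"translation":[-25.5,-34.5,3],"roll":-105},{"fingers":-1,"translation":[-27.2,-36.8,3.2],"roll":-112},{"fingers":-1,"translation":[-28.9,-39.1,3.4],"roll":-119},{"fingers":-1,"translation":[-30.6,-41.4,3.6],"roll":-126},{"fingers":-1,"translation":[-32.3,-43.7,3.8],"roll":-133},{"fingers":-1,"translation":[-33.9,-45.9,4],"roll":-140}]}}

```text
clock: 1.77
eef_pos: [0.4862, -0.0216, 0.1716]
tool_rot: [0.834, 0.552, -0.0, -0.0]
ft_force: [1.2, 0.2, 0.6]
grip_width: 0.0855
```

>>> {"op": "play_rows", "data": {"motion": [{"fingers":-1,"translation":[0,0,0],"roll":-7},{"fingers":-1,"translation":[0,0,0],"roll":-14},{"fingers":-1,"translation":[0,0,0],"roll":-21},{"fingers":-1,"translation":[0,0,0],"roll":-28},{"fingers":-1,"translation":[0,0,0],"roll":-35},{"fingers":-1,"translation":[0,0,0],"roll":-42},{"fingers":-1,"translation":[0,0,0],"roll":-48.4},{"fingers":-1,"translation":[0,0,0],"roll":-48.4},{"fingers":-1,"translation":[0,0,0],"roll":-48.4}]}}

```text
clock: 2.52
eef_pos: [0.4856, -0.0231, 0.1717]
tool_rot: [0.538, 0.843, -0.0, -0.0]
ft_force: [0.8, -0.1, 0.9]
grip_width: 0.0856
```

```bash
cat > st.py <<'E'
from h import *
from scipy.spatial.transform import Rotation as R
import sys
def state():
    o=bot.get_obs();M=R.from_quat(o['tool_rot']).as_matrix()
    print('t',o['clock'].round(2),'p',o['eef_pos'].round(4),'phi',np.degrees(np.arctan2(M[1,0],M[0,0])).round(2),'tilt',M[:,2].round(3),'F',o['ft_force'].round(1),'w',o['grip_width'].round(4),'q',o['joint_pos'].round(2))
    return o,M
def go(p,phi):
    "shift in tool axes (cm) and roll (deg) to world TCP p, jaw angle phi (deg)"
    o,M=state();f=np.degrees(np.arctan2(M[1,0],M[0,0]))
    print('cm',(M.T@(np.array(p)-o['eef_pos'])*100).round(2),'roll',(-((phi-f+180)%360-180)).round(2))
E
python3 - <<'E'
from st import *
state();c=snap('wrist','w1');cv2.imwrite('pics/w1b.png',cv2.resize(c['pixels'][:,:,::-1],(800,600)))
E
```

```text
Traceback (most recent call last):
  File "st.py", line 6, in state
    print('t',o['clock'].round(2),'p',o['eef_pos'].round(4),'phi',np.degrees(np.arctan2(M[1,0],M[0,0])).round(2),'tilt',M[:,2].round(3),'F',o['ft_force'].round(1),'w',o['grip_width'].round(4),'q',o['joint_pos'].round(2))
              ^^^^^^^^^^^^^^^^
AttributeError: 'float' object has no attribute 'round'
```

```bash
sed -i "s/^    o=bot.get_obs();M=/    o={k:np.array(v) for k,v in bot.get_obs().items()};M=/" st.py
python3 - <<'E'
from st import *
state();c=snap('wrist','w1');cv2.imwrite('pics/w1b.png',cv2.resize(c['pixels'][:,:,::-1],(800,600)))
E
```

```text
t 2.52 p [ 0.4856 -0.0231  0.1717] phi 114.84 tilt [-0.001  0.    -1.   ] F [ 0.8 -0.1  0.9] w 0.0856 q [-0.05  0.24 -0.11  1.23  0.   -0.48]
```

View pics/w1b.png

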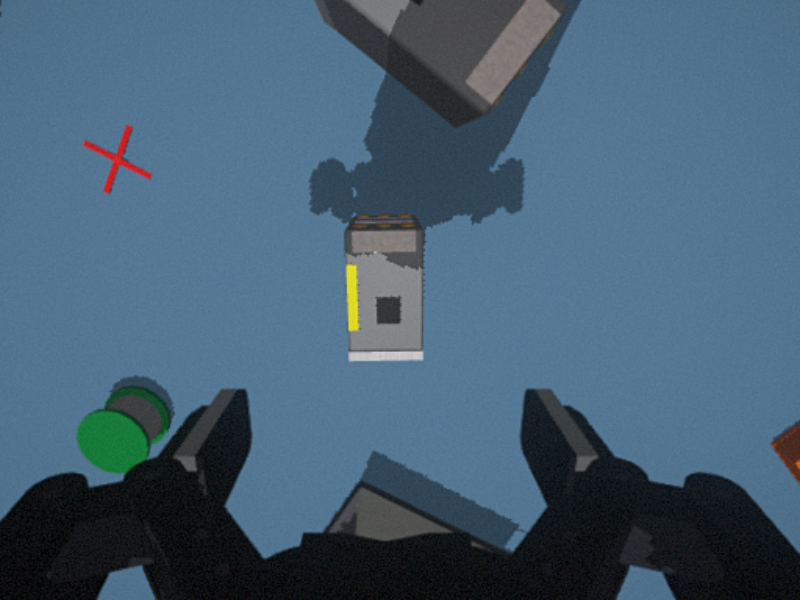

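Seen: the contactor is squarely under the gripper, with top corners at (346,230), (422,231), (424,361) and (349,361). The red cross is at (117,159).

```bash
python3 - <<'E'
from st import *
c=load('w1');f=lambda u,v,z:atz(c,(u+.5)/1.5625-.5,(v+.5)/1.5625-.5,z)
q=np.array([f(*p,.07) for p in [(346,230),(422,231),(424,361),(349,361)]])
print(q.round(4),q.mean(0).round(4),[np.linalg.norm(q[i]-q[(i+1)%4]).round(4) for i in range(4)])
d=q[2]+q[3]-q[0]-q[1];th=np.degrees(np.arctan2(d[1],d[0]));print('theta',th)
print('cross',f(117,159,0))
m=q.mean(0);go([m[0],m[1],.040],th+90)
E
```

```text
[[ 0.4597 -0.0608  0.07  ]
 [ 0.4423 -0.0218  0.07  ]
 [ 0.513   0.0143  0.07  ]
 [ 0.5323 -0.0274  0.07  ]] [ 0.4868 -0.0239  0.07  ] [np.float64(0.0427), np.float64(0.0794), np.float64(0.0459), np.float64(0.0799)]
theta 25.88483524885166
cross [ 0.49204625 -0.22629482  0.        ]
t 2.57 p [ 0.4856 -0.0231  0.1718] phi 114.85 tilt [-0.001  0.    -1.   ] F [-0.2  0.7 -0.4] w 0.0855 q [-0.05  0.24 -0.11  1.23  0.   -0.48]
cm [-0.13  0.09 13.18] roll -1.04
```

>>> {"op": "play_rows", "data": {"motion": [{"fingers":-1,"translation":[-0.1,0.1,3],"roll":-1},{"fingers":-1,"translation":[-0.1,0.1,6],"roll":-1},{"fingers":-1,"translation":[-0.1,0.1,9],"roll":-1},{"fingers":-1,"translation":[-0.1,0.1,11],"roll":-1},{"fingers":-1,"translation":[-0.1,0.1,12.5],"roll":-1},{"fingers":-1,"translation":[-0.1,0.1,13.2],"roll":-1},{"fingers":-1,"translation":[-0.1,0.1,13.2],"roll":-1},{"fingers":1,"translation":[-0.1,0.1,13.2],"roll":-1},{"fingers":1,"translation":[-0.1,0.1,13.2],"roll":-1},{"fingers":1,"translation":[-0.1,0.1,13.2],"roll":-1},{"fingers":1,"translation":[-0.1,0.1,13.2],"roll":-1},{"fingers":1,"translation":[-0.1,0.1,13.2],"roll":-1},{"fingers":1,"translation":[-0.1,0.1,13.2],"roll":-1},{"fingers":1,"translation":[-0.1,0.1,13.2],"roll":-1},{"fingers":1,"translation":[-0.1,0.1,13.2],"roll":-1},{"fingers":1,"translation":[-0.1,0.1,13.2],"roll":-1}]}}

```text
clock: 3.9
eef_pos: [0.4883, -0.0235, 0.0418]
tool_rot: [0.53, 0.848, 0.001, 0.001]
ft_force: [-1.1, 0.3, 5.5]
grip_width: 0.0428
```

```bash
python3 - <<'E'
from st import *
go([.4926,-.203,.119],86.7)
E
```

```text
t 3.9 p [ 0.4883 -0.0235  0.0418] phi 115.99 tilt [ 0.003  0.    -1.   ] F [-1.1  0.3  5.5] w 0.0428 q [-0.05  0.36 -0.3   0.9   0.   -0.5 ]
cm [-16.33  -7.46  -7.73] roll 29.29
```

>>> {"op": "play_rows", "data": {"motion": [{"fingers":1,"translation":[0,0,-1],"roll":0},{"fingers":1,"translation":[0,0,-3],"roll":0},{"fingers":1,"translation":[0,0,-5],"roll":0},{"fingers":1,"translation":[-1,-0.5,-7],"roll":2},{"fingers":1,"translation":[-3,-1.4,-7.9],"roll":5},{"fingers":1,"translation":[-5,-2.3,-7.9],"roll":9},{"fingers":1,"translation":[-7,-3.2,-7.9],"roll":13},{"fingers":1,"translation":[-9,-4.1,-7.9],"roll":17},{"fingers":1,"translation":[-11,-5,-7.9],"roll":21},{"fingers":1,"translation":[-13,-6,-7.9],"roll":25},{"fingers":1,"translation":[-14.6,-6.7,-7.9],"roll":27},{"fingers":1,"translation":[-15.8,-7.2,-7.9],"roll":29},{"fingers":1,"translation":[-16.3,-7.5,-7.9],"roll":29.3},{"fingers":1,"translation":[-16.3,-7.5,-7.9],"roll":29.3},{"fingers":1,"translation":[-16.3,-7.5,-7.9],"roll":29.3},{"fingers":1,"translation":[-16.3,-7.5,-7.9],"roll":29.3}]}}

```text
clock: 5.23
eef_pos: [0.491, -0.2019, 0.119]
tool_rot: [0.727, 0.687, 0.0, -0.001]
ft_force: [-0.1, 0.3, -2.8]
grip_width: 0.0429
```

```bash
python3 - <<'E'
from st import *
o,M=state()
a=snap('top','t2');b=snap('side','s2');w=snap('wrist','w2')
im=np.zeros((600,800,3),np.uint8)
def cr(c,p,s,W,H):
    u,v=proj(c,p).round().astype(int);x=max(u-s*W//H,0);y=max(v-s,0);return cv2.resize(c['pixels'][y:v+s,x:u+s*W//H,::-1],(W,H),interpolation=cv2.INTER_CUBIC)
im[:300,:400]=cr(a,[.49,-.26,.1],45,400,300);im[:300,400:]=cr(b,[.49,-.26,.1],45,400,300)
im[300:,:400]=cv2.resize(w['pixels'][:,:,::-1],(400,300))
cv2.imwrite('pics/m2.png',im)
E
```

```text
t 5.23 p [ 0.491  -0.2019  0.119 ] phi 86.79 tilt [-0.001  0.001 -1.   ] F [-0.1  0.3 -2.8] w 0.0429 q [-0.39  0.36 -0.08  1.13  0.   -0.33]
```

View pics/m2.png

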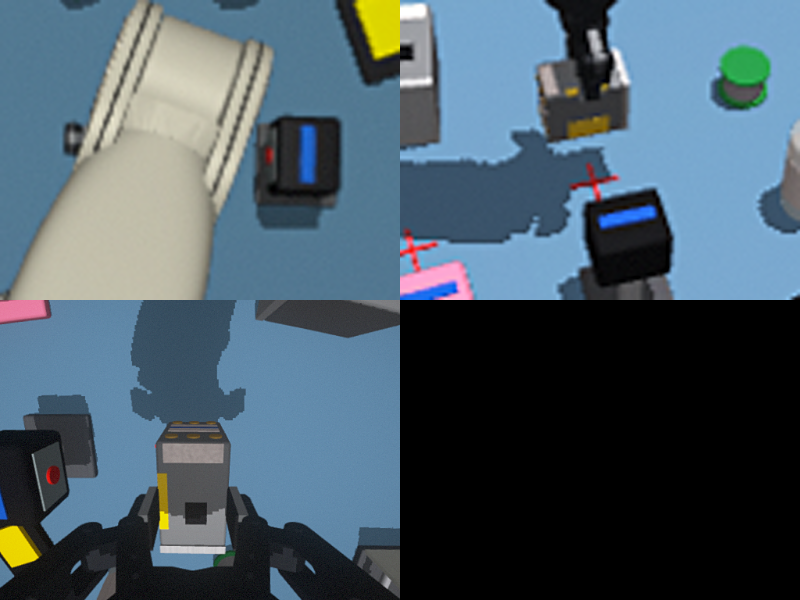

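The wrist and side views show the contactor held upright, with the yellow sticker (side crop 588,126) facing the black reader's window. Now I hold it still.

>>> {"op": "play_rows", "data": {"motion": [{"fingers":1,"translation":[0.1,0,0],"roll":0},{"fingers":1,"translation":[0.1,0,0],"roll":0},{"fingers":1,"translation":[0.1,0,0],"roll":0},{"fingers":1,"translation":[0.1,0,0],"roll":0},{"fingers":1,"translation":[0.1,0,0],"roll":0},{"fingers":1,"translation":[0.1,0,0],"roll":0},{"fingers":1,"translation":[0.1,0,0],"roll":0},{"fingers":1,"translation":[0.1,0,0],"roll":0},{"fingers":1,"translation":[0.1,0,0],"roll":0},{"fingers":1,"translation":[0.1,0,0],"roll":0},{"fingers":1,"translation":[0.1,0,0],"roll":0},{"fingers":1,"translation":[0.1,0,0],"roll":0},{"fingers":1,"translation":[0.1,0,0],"roll":0},{"fingers":1,"translation":[0.1,0,0],"roll":0},{"fingers":1,"translation":[0.1,0,0],"roll":0},{"fingers":1,"translation":[0.1,0,0],"roll":0}]}}

```text
clock: 6.72
eef_pos: [0.4913, -0.202, 0.1191]
tool_rot: [0.727, 0.686, 0.0, -0.0]
ft_force: [0.4, -0.2, -3.7]
grip_width: 0.0432
```

```bash
python3 - <<'E'
from st import *
# contactor pose in the tool from wrist picture w2 (half-size crop: u*512/400, (v-300)*384/300)
c=load('w2');o,M=state();bz=.119-.0418+.07
q=np.array([atz(c,u*1.28,(v-300)*1.28,bz) for u,v in [(156,445),(230,445),(226,545),(160,545)]])
print(q.round(4),q.mean(0).round(4),[np.linalg.norm(q[i]-q[(i+1)%4]).round(4) for i in range(4)])
d=q[2]+q[3]-q[0]-q[1];print('theta',np.degrees(np.arctan2(d[1],d[0])))
b=load('s2');u0,v0=proj(b,[.49,-.26,.1]).round()
u,v=u0-60+(588-400)*.3,v0-45+126*.3
org,dd=ray(b,u,v);p=org+dd*(-.2244-org[1])/dd[1];print('sticker at plane y=-.2244',p)
go([.4936,-.1845,.106],176.7)
E
```

```text
t 6.72 p [ 0.4913 -0.202   0.1191] phi 86.7 tilt [ 0.  0. -1.] F [ 0.4 -0.2 -3.7] w 0.0432 q [-0.39  0.36 -0.08  1.13  0.   -0.33]
[[ 0.4508 -0.2229  0.1472]
 [ 0.4533 -0.179   0.1472]
 [ 0.5245 -0.1822  0.1472]
 [ 0.522  -0.2276  0.1472]] [ 0.4876 -0.2029  0.1472] [np.float64(0.0439), np.float64(0.0713), np.float64(0.0454), np.float64(0.0713)]
theta -3.1692525322623104
sticker at plane y=-.2244 [ 0.4903727 -0.2244     0.094756 ]
t 6.72 p [ 0.4913 -0.202   0.1191] phi 86.7 tilt [ 0.  0. -1.] F [ 0.4 -0.2 -3.7] w 0.0432 q [-0.39  0.36 -0.08  1.13  0.   -0.33]
cm [1.76 0.13 1.31] roll -90.0
```

>>> {"op": "play_rows", "data": {"motion": [{"fingers":1,"translation":[0.3,0,0.2],"roll":-3},{"fingers":1,"translation":[0.6,0,0.4],"roll":-9},{"fingers":1,"translation":[0.9,0,0.6],"roll":-15},{"fingers":1,"translation":[1.2,0,0.8],"roll":-21},{"fingers":1,"translation":[1.5,0,1],"roll":-27},{"fingers":1,"translation":[1.8,0.1,1.2],"roll":-33},{"fingers":1,"translation":[1.8,0.1,1.3],"roll":-39},{"fingers":1,"translation":[1.8,0.1,1.3],"roll":-45},{"fingers":1,"translation":[1.8,0.1,1.3],"roll":-51},{"fingers":1,"translation":[1.8,0.1,1.3],"roll":-57},{"fingers":1,"translation":[1.8,0.1,1.3],"roll":-63},{"fingers":1,"translation":[1.8,0.1,1.3],"roll":-69},{"fingers":1,"translation":[1.8,0.1,1.3],"roll":-75},{"fingers":1,"translation":[1.8,0.1,1.3],"roll":-81},{"fingers":1,"translation":[1.8,0.1,1.3],"roll":-86},{"fingers":1,"translation":[1.8,0.1,1.3],"roll":-89},{"fingers":1,"translation":[1.8,0.1,1.3],"roll":-90},{"fingers":1,"translation":[1.8,0.1,1.3],"roll":-90}]}}

```text
clock: 8.22
eef_pos: [0.4934, -0.1841, 0.1061]
tool_rot: [0.029, 1.0, 0.0, 0.0]
ft_force: [-0.4, -0.2, -3.0]
grip_width: 0.0433
```

>>> {"op": "play_rows", "data": {"motion": [{"fingers":1,"translation":[0,0,0],"roll":0},{"fingers":1,"translation":[0,0,0],"roll":0},{"fingers":1,"translation":[0,0,0],"roll":0},{"fingers":1,"translation":[0,0,0],"roll":0},{"fingers":1,"translation":[0,0,0],"roll":0},{"fingers":1,"translation":[0,0,0],"roll":0},{"fingers":1,"translation":[0,0,0],"roll":0},{"fingers":1,"translation":[0,0,0],"roll":0},{"fingers":1,"translation":[0,0,0],"roll":0},{"fingers":1,"translation":[0,0,0],"roll":0},{"fingers":1,"translation":[0,0,0],"roll":0},{"fingers":1,"translation":[0,0,0],"roll":0},{"fingers":1,"translation":[0,0,0],"roll":0},{"fingers":1,"translation":[0,0,0],"roll":0}]}}

```text
clock: 9.38
eef_pos: [0.4933, -0.1841, 0.1061]
tool_rot: [0.029, 1.0, -0.0, -0.0]
ft_force: [-0.4, 0.1, -4.7]
grip_width: 0.0429
```

```bash
python3 - <<'E'
from st import *
w=snap('wrist','w3');b=snap('side','s3')
def cr(c,p,s,W,H):
    u,v=proj(c,p).round().astype(int);return cv2.resize(c['pixels'][v-s:v+s,u-s*W//H:u+s*W//H,::-1],(W,H),interpolation=cv2.INTER_CUBIC)
cv2.imwrite('pics/m3.png',np.hstack([cv2.resize(w['pixels'][:,:,::-1],(400,300)),cr(b,[.49,-.24,.1],45,400,300)]))
# pre-contact pose: 25 mm short of the plate
fa=np.radians(-5.75);fx=np.array([np.cos(fa),np.sin(fa)])
p=np.array([.6625,.109])-(.04+.025)*fx;print(p)
go([*p,.0868+.07],84.25)
E
```

```text
[0.59782705 0.11551222]
t 9.48 p [ 0.4933 -0.1841  0.1061] phi 176.7 tilt [ 0.  0. -1.] F [-1.   1.  -3.6] w 0.0429 q [-0.36  0.36 -0.11  1.1   0.   -1.87]
cm [-8.71 30.51 -5.07] roll 92.45
```

View pics/m3.png

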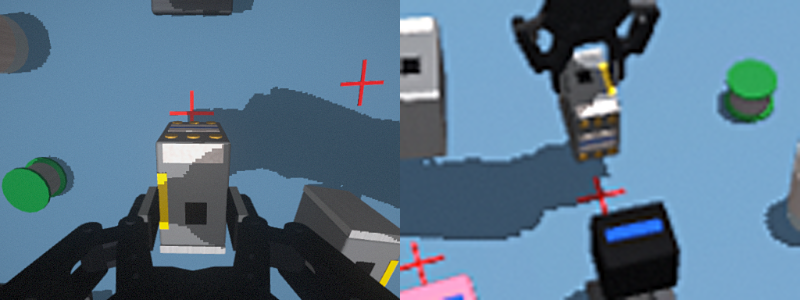

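The views show the white front label facing the black reader over the cross. Both shows are done, so next is the carry to the fixture.

>>> {"op": "play_rows", "data": {"motion": [{"fingers":1,"translation":[0,0,-2],"roll":2},{"fingers":1,"translation":[0,1,-4],"roll":5},{"fingers":1,"translation":[-0.8,3,-5.1],"roll":10},{"fingers":1,"translation":[-1.4,5,-5.1],"roll":16},{"fingers":1,"translation":[-2,7,-5.1],"roll":22},{"fingers":1,"translation":[-2.6,9,-5.1],"roll":28},{"fingers":1,"translation":[-3.1,11,-5.1],"roll":34},{"fingers":1,"translation":[-3.7,13,-5.1],"roll":40},{"fingers":1,"translation":[-4.3,15,-5.1],"roll":46},{"fingers":1,"translation":[-4.9,17,-5.1],"roll":52},{"fingers":1,"translation":[-5.4,19,-5.1],"roll":58},{"fingers":1,"translation":[-6,21,-5.1],"roll":64},{"fingers":1,"translation":[-6.6,23,-5.1],"roll":70},{"fingers":1,"translation":[-7.1,25,-5.1],"roll":76},{"fingers":1,"translation":[-7.7,27,-5.1],"roll":82},{"fingers":1,"translation":[-8.2,28.7,-5.1],"roll":87},{"fingers":1,"translation":[-8.6,29.9,-5.1],"roll":91},{"fingers":1,"translation":[-8.7,30.5,-5.1],"roll":92.5},{"fingers":1,"translation":[-8.7,30.5,-5.1],"roll":92.5},{"fingers":1,"translation":[-8.7,30.5,-5.1],"roll":92.5}]}}

```text
clock: 11.15
eef_pos: [0.5975, 0.1155, 0.1567]
tool_rot: [0.741, 0.671, -0.0, -0.0]
ft_force: [-0.4, -0.7, -3.3]
grip_width: 0.0429
```

```bash
python3 - <<'E'
from st import *
o,M=state()
w=snap('wrist','w4');b=snap('side','s4');a=snap('top','t4')
def cr(c,p,s,W,H):
    u,v=proj(c,p).round().astype(int);print(u-s*W//H,v-s,H/2/s);return cv2.resize(c['pixels'][v-s:v+s,u-s*W//H:u+s*W//H,::-1],(W,H),interpolation=cv2.INTER_CUBIC)
im=np.zeros((600,800,3),np.uint8);im[:300,:400]=cr(a,[.66,.11,.1],45,400,300);im[:300,400:]=cr(b,[.63,.11,.1],45,400,300)
im[300:,:400]=cv2.resize(w['pixels'][:,:,::-1],(400,300));cv2.imwrite('pics/m4.png',im)
E
```

```text
t 11.15 p [0.5975 0.1155 0.1567] phi 84.29 tilt [-0.001 -0.001 -1.   ] F [-0.4 -0.7 -3.3] w 0.0429 q [ 0.19  0.48  0.21  1.3  -0.    0.29]
121 103 3.3333333333333335
213 98 3.3333333333333335
```

View pics/m4.png

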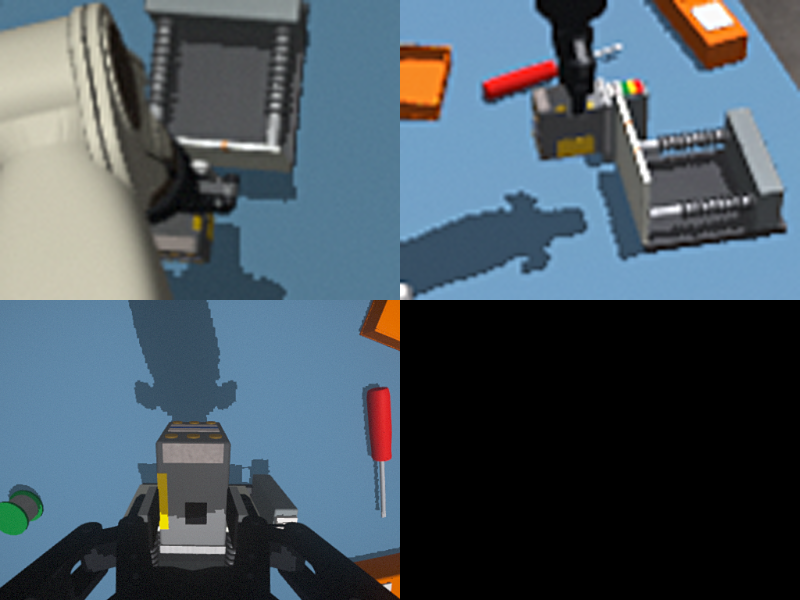

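```bash
python3 - <<'E'
from st import *
b=load('s4')
q=np.array([atz(b,213+(u-400)/3.333-.35,98+v/3.333-.35,.115) for u,v in [(614,83),(647,183)]])
print(q.round(4),q.mean(0).round(4),np.linalg.norm(q[0]-q[1]));d=q[0]-q[1];print(np.degrees(np.arctan2(d[1],d[0])))
# fine plate-top edge from a x6 upscale of s4 without gripper: s0
c=load('side0');u,v=proj(c,[.66,.11,.115]).round().astype(int);print(u,v)
cv2.imwrite('pics/p5.png',cv2.resize(c['pixels'][v-28:v+28,u-37:u+37,::-1],(740,560),interpolation=cv2.INTER_CUBIC))
E
```

```text
[[0.6779 0.2061 0.115 ]
 [0.6578 0.0304 0.115 ]] [0.6679 0.1183 0.115 ] 0.17684714951528951
83.45119430812535
280 139
```

View pics/p5.png

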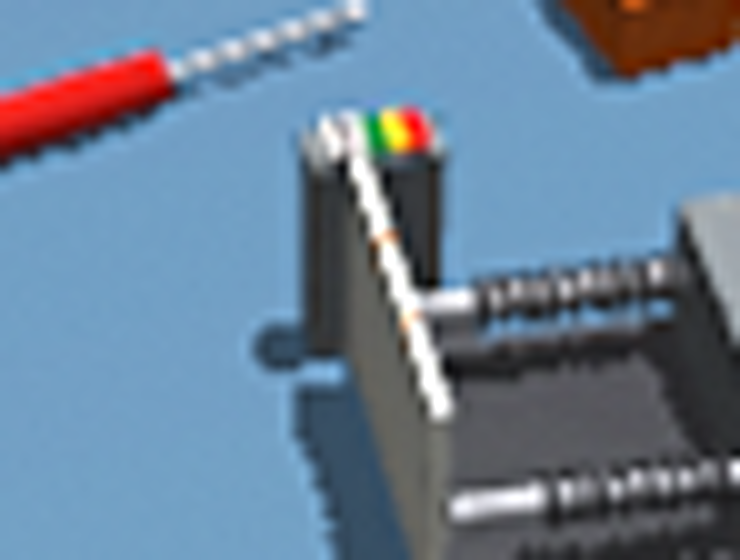

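>>> {"op": "play_rows", "data": {"motion": [{"fingers":1,"translation":[0,0,1],"roll":0},{"fingers":1,"translation":[0,0,2.5],"roll":0},{"fingers":1,"translation":[0,0,4],"roll":0},{"fingers":1,"translation":[0,0,5.5],"roll":0},{"fingers":1,"translation":[0,0,6.5],"roll":0},{"fingers":1,"translation":[0,0,7],"roll":0},{"fingers":1,"translation":[0,0,7],"roll":0},{"fingers":1,"translation":[0,0,7],"roll":0},{"fingers":1,"translation":[0,0,7],"roll":0},{"fingers":1,"translation":[0,0,7],"roll":0}]}}

```text
clock: 12.13
eef_pos: [0.5986, 0.1156, 0.0883]
tool_rot: [0.742, 0.67, 0.001, 0.001]
ft_force: [-0.4, 0.3, -3.7]
grip_width: 0.043
```

The crop shows the plate's top edge with orange marks at (385,238) and (412,315); its near end is at (432,415).

```bash
python3 - <<'E'
from st import *
c=load('side0');q=np.array([atz(c,243+u/10-.45,111+v/10-.45,.115) for u,v in [(385,238),(412,315),(432,417),(345,128)]])
print(q.round(4),q[:2].mean(0).round(4));d=q[0]-q[1];print(np.degrees(np.arctan2(d[1],d[0])),np.linalg.norm(d))
o,M=state()
E
```

```text
[[0.6707 0.1334 0.115 ]
 [0.6661 0.0884 0.115 ]
 [0.6548 0.0331 0.115 ]
 [0.6771 0.2012 0.115 ]] [0.6684 0.1109 0.115 ]
84.16250175162554 0.04528305525171894
t 12.13 p [0.5986 0.1156 0.0883] phi 84.2 tilt [ 0.002  0.    -1.   ] F [-0.4  0.3 -3.7] w 0.043 q [ 0.19  0.53  0.1   1.14 -0.    0.29]
```

>>> {"op": "play_rows", "data": {"motion": [{"fingers":1,"translation":[0,0.5,0.1],"roll":0},{"fingers":1,"translation":[0,1,0.1],"roll":0},{"fingers":1,"translation":[0,1.4,0.1],"roll":0},{"fingers":1,"translation":[0,1.7,0.1],"roll":0},{"fingers":1,"translation":[0,1.9,0.1],"roll":0},{"fingers":1,"translation":[0,2.1,0.1],"roll":0},{"fingers":1,"translation":[0,2.3,0.1],"roll":0},{"fingers":1,"translation":[0,2.5,0.1],"roll":0},{"fingers":1,"translation":[0,2.7,0.1],"roll":0},{"fingers":1,"translation":[0,2.9,0.1],"roll":0},{"fingers":1,"translation":[0,2.9,0.1],"roll":0},{"fingers":1,"translation":[0,2.9,0.1],"roll":0},{"fingers":1,"translation":[0,2.9,0.1],"roll":0},{"fingers":1,"translation":[0,2.9,0.1],"roll":0}]}}

```text
clock: 13.3
eef_pos: [0.6262, 0.1125, 0.086]
tool_rot: [0.742, 0.67, -0.0, -0.0]
ft_force: [-1.5, -0.5, -3.5]
grip_width: 0.0429
```

```bash
python3 - <<'E'
from st import *
o,M=state()
E
```

```text
t 13.3 p [0.6262 0.1125 0.086 ] phi 84.21 tilt [-0.001 -0.    -1.   ] F [-1.5 -0.5 -3.5] w 0.0429 q [0.18 0.58 0.19 1.18 0.   0.28]
```

>>> {"op": "play_rows", "data": {"motion": [{"fingers":1,"translation":[0,0.2,0],"roll":0},{"fingers":1,"translation":[0,0.4,0],"roll":0},{"fingers":1,"translation":[0,0.6,0],"roll":0},{"fingers":1,"translation":[0,0.7,0],"roll":0},{"fingers":1,"translation":[0,0.7,0],"roll":0},{"fingers":1,"translation":[0,0.7,0],"roll":0},{"fingers":1,"translation":[0,0.7,0],"roll":0},{"fingers":1,"translation":[0,0.7,0],"roll":0}]}}

```text
clock: 13.97
eef_pos: [0.6322, 0.1119, 0.0859]
tool_rot: [0.742, 0.67, -0.001, -0.001]
ft_force: [-5.8, 1.1, -1.2]
grip_width: 0.0432
```

```bash
python3 - <<'E'
from st import *
o,M=state()
b=snap('side','s6');cv2.imwrite('pics/p6.png',cv2.resize(b['pixels'][105:180,230:330,::-1],(800,600),interpolation=cv2.INTER_CUBIC))
E
```

```text
t 13.97 p [0.6322 0.1119 0.0859] phi 84.2 tilt [-0.003  0.    -1.   ] F [-5.8  1.1 -1.2] w 0.0432 q [0.17 0.6  0.21 1.19 0.   0.28]
```

View pics/p6.png

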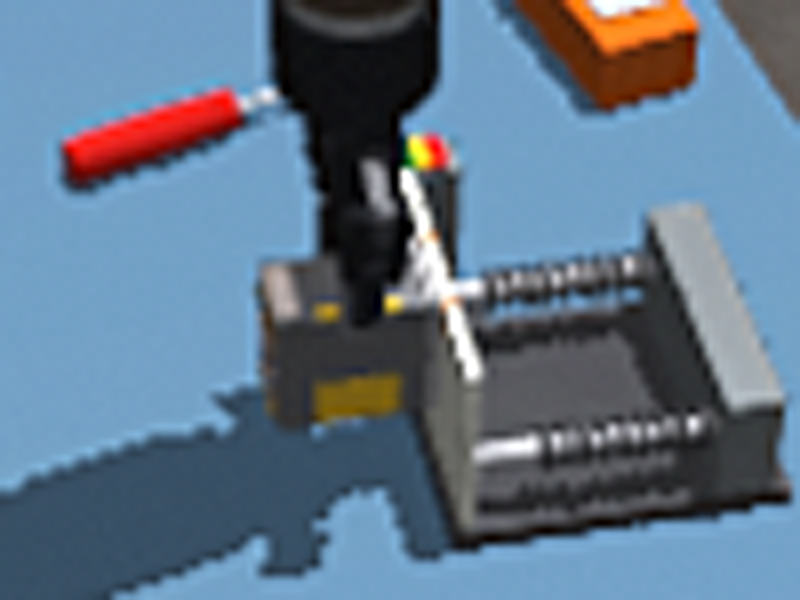

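The contactor's back touches the plate between the orange marks, (428,237) and (450,300). The force is about 5.4 N, or about 7 mm of plate travel, so I press about 6 mm more.

>>> {"op": "play_rows", "data": {"motion": [{"fingers":1,"translation":[0,0.2,0],"roll":0},{"fingers":1,"translation":[0,0.4,0],"roll":0},{"fingers":1,"translation":[0,0.6,0],"roll":0},{"fingers":1,"translation":[0,0.7,0],"roll":0},{"fingers":1,"translation":[0,0.7,0],"roll":0},{"fingers":1,"translation":[0,0.7,0],"roll":0},{"fingers":1,"translation":[0,0.7,0],"roll":0},{"fingers":1,"translation":[0,0.7,0],"roll":0},{"fingers":1,"translation":[0,0.7,0],"roll":0},{"fingers":1,"translation":[0,0.7,0],"roll":0},{"fingers":1,"translation":[0,0.7,0],"roll":0},{"fingers":1,"translation":[0,0.7,0],"roll":0}]}}

```text
clock: 15.02
eef_pos: [0.6373, 0.1113, 0.0858]
tool_rot: [0.742, 0.67, -0.002, -0.002]
ft_force: [-9.1, 1.2, 1.8]
grip_width: 0.0429
```

```bash
python3 - <<'E'
from st import *
o,M=state()
b=snap('side','s7');cv2.imwrite('pics/p7.png',cv2.resize(b['pixels'][105:180,230:330,::-1],(800,600),interpolation=cv2.INTER_CUBIC))
a=snap('top','t7')
fs=[]
for i in range(6):
    bot.camera('wrist'); fs.append(bot.get_obs()['ft_force'])
print(np.mean(fs,0).round(2),np.std(fs,0).round(2))
E
```

```text
t 15.02 p [0.6373 0.1113 0.0858] phi 84.21 tilt [-0.006  0.    -1.   ] F [-9.1  1.2  1.8] w 0.0429 q [0.17 0.61 0.24 1.2  0.   0.27]
[-10.82   0.51   1.51] [0.46 0.59 0.36]
```

View pics/p7.png

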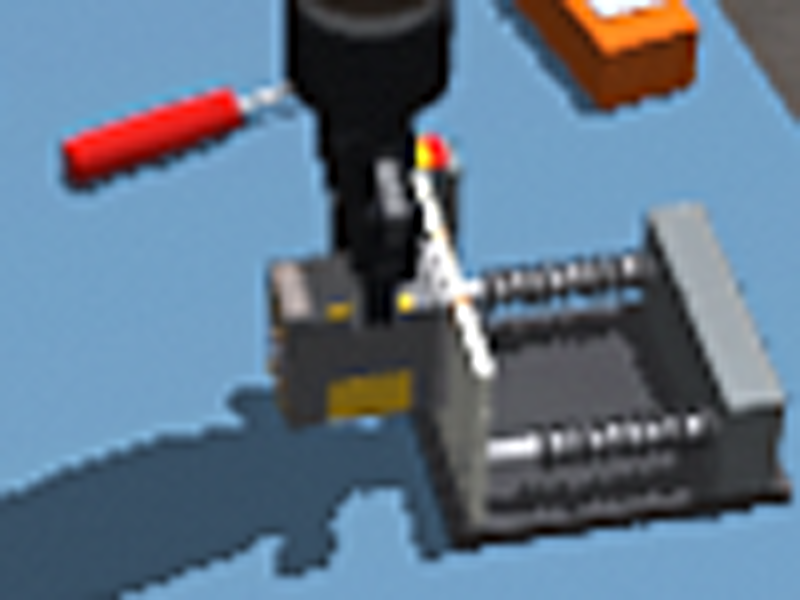

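The plate is back with the pointer past the white zone. The mean force is about 10.4 N, so travel is about 13 mm. Next I check whether the contactor has pitched in the grip by comparing wrist pictures from before and during the pressing.

```bash
python3 - <<'E'
from st import *
c=snap('wrist','w7');a=load('w4')
g=[cv2.cvtColor(x['pixels'],cv2.COLOR_RGB2GRAY) for x in (a,c)]
m=np.zeros_like(g[0]);m[(418-300)*128//100:(552-300)*128//100,int(150*1.28):int(235*1.28)]=255
p=cv2.goodFeaturesToTrack(g[0],40,.02,6,mask=m)
n,s,e=cv2.calcOpticalFlowPyrLK(g[0],g[1],p,None,winSize=(11,11))
for x,y,k,er in zip(p[:,0],n[:,0],s[:,0],e[:,0]):
    if k and er<15: print(x.round(),(y-x).round(2),er.round(1))
# tool-frame model: predicted flow of front top/bottom edge for 3 deg pitch about grasp
o,M=state()
fx=M[:,1];g0=o['eef_pos']+np.array([0,0,.005]);J=M[:,0]
r=R.from_rotvec(J*np.radians(3)).as_matrix()
for dx,dz in [(-.04,.025),(-.04,-.045),(.04,.025)]:
    q=fx*dx+np.array([0,0,dz]);print('3deg',dx,dz,proj(c,g0+q).round(),(proj(c,g0+r@q)-proj(c,g0+q)).round(2))
for f in ['s4','s6','s7']:
    h=cv2.cvtColor(load(f)['pixels'],cv2.COLOR_RGB2HSV)[105:180,230:330];k=cv2.inRange(h,(20,120,60),(32,255,255));k[:40]=0
    y,x=np.nonzero(k);pc=np.linalg.eigh(np.cov(x,y))[1][:,1];print(f,len(x),x.mean(),y.mean(),np.degrees(np.arctan(pc[1]/pc[0])))
print(np.hypot(*o['ft_force'][:2]))
E
```

```text
[238. 286.] [ 0.09 -0.21] 8.0
[263. 286.] [-0.42 -0.18] 8.9
[213. 275.] [-0.06 -0.24] 9.2
[276. 269.] [ 1.94 -0.65] 10.1
[206. 274.] [ 0.   -0.02] 10.8
[215. 292.] [0.51 0.38] 10.1
[266. 273.] [ 0.32 -0.08] 12.5
[235. 279.] [-0.03 -0.21] 8.0
[280. 168.] [0.56 0.23] 7.1
[227. 278.] [-4.78  0.37] 9.7
[285. 268.] [-0.26 -0.42] 10.9
[208. 184.] [ 0.08 -0.76] 5.5
[285. 185.] [ 0.49 -0.49] 6.1
[200. 235.] [0.29 1.54] 12.1
[284. 208.] [ 0.3  -0.02] 7.6
[199. 208.] [ 0.24 -0.99] 7.1
[295. 209.] [-0.09  0.11] 7.4
[209. 207.] [-0.1  -0.28] 6.5
[263. 260.] [-0.22  0.  ] 6.0
[201. 222.] [-0.1  -0.74] 6.0
[292. 240.] [0.12 0.54] 6.1
[238. 260.] [0.17 0.1 ] 5.8
[201. 242.] [-0.02  0.21] 8.6
[204. 281.] [-0.17  0.24] 5.9
[212. 223.] [ 0.59 -0.7 ] 6.5
[198. 312.] [-10.47  12.73] 14.6
[282. 175.] [ 0.2 -0.1] 4.1
[288. 275.] [0.05 0.43] 9.0
[294. 308.] [11.78 31.28] 14.1
t 15.47 p [0.6373 0.1113 0.0858] phi 84.21 tilt [-0.006  0.    -1.   ] F [-9.8  1.2  1.7] w 0.043 q [0.17 0.61 0.24 1.2  0.   0.27]
3deg -0.04 0.025 [250. 184.] [0.03 4.12]
3deg -0.04 -0.045 [249. 158.] [ 0.03 -2.83]
3deg 0.04 0.025 [249. 328.] [-0.04 -0.89]
s4 0 nan nan nan
s6 52 44.0 49.23076923076923 -8.861719658424432
s7 47 45.59574468085106 48.93617021276596 -9.116104147261233
9.843086464289538
  avg = a.mean(axis, **keepdims_kw)
  ret = um.true_divide(
<stdin>:17: RuntimeWarning: Degrees of freedom <= 0 for slice
  c *= np.true_divide(1, fact)
  c *= np.true_divide(1, fact)
<stdin>:17: RuntimeWarning: Mean of empty slice.
  ret = ret.dtype.type(ret / rcount)
```

>>> {"op": "play_rows", "data": {"motion": [{"fingers":1,"translation":[0,0,0],"roll":0},{"fingers":1,"translation":[0,0,0],"roll":0},{"fingers":1,"translation":[0,0,0],"roll":0},{"fingers":1,"translation":[0,0,0],"roll":0},{"fingers":1,"translation":[0,0,0],"roll":0},{"fingers":1,"translation":[0,0,0],"roll":0},{"fingers":1,"translation":[0,0,0],"roll":0},{"fingers":1,"translation":[0,0,0],"roll":0},{"fingers":1,"translation":[0,0,0],"roll":0},{"fingers":1,"translation":[0,0,0],"roll":0},{"fingers":1,"translation":[0,0,0],"roll":0},{"fingers":1,"translation":[0,0,0],"roll":0},{"fingers":1,"translation":[0,0,0],"roll":0},{"fingers":1,"translation":[0,0,0],"roll":0}]}}

```text
clock: 16.63
eef_pos: [0.6374, 0.1113, 0.0858]
tool_rot: [0.742, 0.671, -0.002, -0.002]
ft_force: [-10.1, 1.3, 2.0]
grip_width: 0.0432
```

```bash
python3 - <<'E'
from st import *
state();print(bot.job_done())
E
```

```text
t 16.63 p [0.6374 0.1113 0.0858] phi 84.21 tilt [-0.006  0.    -1.   ] F [-10.1   1.3   2. ] w 0.0432 q [0.17 0.61 0.24 1.2  0.   0.27]
the job is handed in; nothing more can be done
None
```

I gripped the smaller contactor across its width and held its yellow sticker, then its white label, still for over a second each, facing the black reader. It is now held pressed against the plate. The job was handed in at 16.6 s, and the hand-in gives no verdict.

Last checks:
- **Press:** about 10 N steady, which the spring puts at about 13 mm of plate travel, mid-green. I did not see the pointer itself. The last side view showed the plate pushed back, with the post's white and green zones no longer visible.
- **Position (by measurement):** about 1 mm off centre between the orange marks. The contactor's top is about 1 mm from level with the plate's top edge.
- **Grip:** wrist pictures before and during pressing show no clear slip or pitch, well under 3°. A few badly tracked image points disagreed and I ignored them.
- **Vertical force:** the reading moved about 5 N upwards while pressing, which I take as friction on the plate. That puts the total contact force at about 11 to 12 N, under the 17 N limit.
- **Sticker at the reader:** measured within a few mm of the reading spot. The white label's position I checked only by arm pose and by eye.
- **Bystanders:** the arm's path stayed clear of all of them. I did not measure their positions again at the end.

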